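# Take the tall bottle from the crate and set it under the drip arm

### The job

Take the one tall square bottle, which leans in the crate of used bottles, and set it down gently and upright, mouth up, in the middle of the collector's round pad. Let go of it, then swing the collector's stiff drip arm round until its nozzle is over the middle of the bottle's mouth, and leave it there. Leave the other bottles in the crate, and the tip box and the beaker where they stand.

Things in the scene. Friction and masses are not known exactly. Their poses are not given: they have to be found in the camera images.
- tall_bottle: The bottle to move: white plastic, square body 44 x 44 x 118 mm tall, round open neck above (35 mm across, 32 mm tall); 70 to 140 g. Origin: centre of its underside; z along its axis to the mouth, x, y square to its sides. At the start it leans about 35 degrees on the crate's near wall, foot on the floor, mouth over the rim; its y sides can be grasped 92 to 118 mm along its axis.
- bottle_mouth (a point): Centre of the tall bottle's mouth, 150 mm from its underside on its axis; z along the axis, out of the mouth. The mouth is 28 mm across inside.
- crate: Grey plastic crate, open on top, 250 (x) x 200 (y) x 80 mm high, walls and floor 5 mm thick, fixed to the bench. Origin at the centre of its underside, z up. It stands to the left or the right of the robot, the collector on the other side; its -x wall is the near one.
- short_bottle: Stays in the crate: white square bottle 44 x 44 mm, only 82 mm tall with neck, standing in the crate's far part. Origin at the centre of its underside.
- flat_bottle: Stays in the crate: white flat bottle, body 50 x 30 x 85 mm with a thin neck, 110 mm long, lying flat. Origin at the centre of its underside (its end face), z along its axis.
- round_bottle: Stays in the crate: white round bottle, 45 mm diameter, 80 mm tall, standing in the crate's far part. Origin at the centre of its underside.
- small_bottle: Stays in the crate: white square bottle, 32 x 32 mm, 90 mm long with neck, lying beside the tall bottle's foot. Origin at the centre of its underside (its end face), z along its axis.
- collector: Fraction collector, fixed to the bench: flat grey housing 270 x 180 mm, 45 mm high, with a round black rubber pad near its front (-x) and a steel post 22 mm thick, 260 mm high, towards its back. Origin on the bench under the post's axis; the housing reaches from 215 mm in front of it (-x) to 55 mm behind it.
- pad_center (a point): Centre of the top of the round pad: 100 mm diameter, 48 mm above the bench, 140 mm in front of the post's axis (-x of the collector); z up.
- post_pivot (a point): Point on the post's axis, 228 mm above the bench, at the height of the drip arm's underside.
- drip_arm (a joint): Swing of the black drip arm about the post, rad, counter-clockwise from above, range -0.5 to 1.6. At 0 it points along the collector's -x, its nozzle above the pad's centre; it starts swung aside, at 1.05 to 1.45. The arm is 24 mm wide, reaches 150 mm from the post's axis, top 250 mm above the bench. Stiff: about 2.5 N at the knob moves it and it stays where it is left.
- nozzle_tip (a point): Lower tip of the small steel nozzle under the arm's end, 140 mm from the post's axis, 213 mm above the bench: 15 mm above the mouth of the tall bottle when that stands on the pad.
- swing_knob (a point): Grey upright round knob on top of the arm, 22 mm diameter, from 250 to 288 mm above the bench, 118 mm from the post's axis; can be pinched from above. This point is on its axis at 278 mm.
- tip_box: Bystander: low box of pipette tips, grey with a clear lid, 119 x 79 x 60 mm, on the bench between crate and collector. Origin at the centre of its underside.
- beaker: Bystander: glass beaker, 64 mm diameter, 85 mm tall, on the bench between crate and collector. Origin at the centre of its underside.

How it is judged:
By the outcome, as a careful person would: the job done as asked, in the order asked, and still so for the second after the job is handed in, with the robot touching nothing.
It also fails if it takes over 72 s, if anything falls off the work surface, if the arm or the gripper's body presses on something with over 40 N, if the wrist force passes 120 N, or if a joint passes its speed limit or range.

### The arm

A 6-joint arm with a two-finger parallel gripper is mounted at the origin on the work surface. World frame = base frame: x ahead of the robot, y to its left, z up, the work surface at z = 0. Lengths are in m, angles in rad, forces in N, time in s.
With the tool pointing down it reaches from about 0.35 to 0.85 m from the base axis. Payload 8.1 kg.
Tool frame: the origin (TCP) lies at the centre of the arm's flange, where the gripper is bolted on; the fingertips stand 186 mm ahead of it and the grasp point (between the pads) lies 167 mm ahead of it; z points along the fingers, y is the line along which they close (so a half turn about z gives the same grasp; the last joint's range is limited). The gripper opens to 93 mm and grips with 3 to 60 N. Pads are 15 mm wide; open, the fingers measure 128 mm over their backs; the gripper's body (75 mm by 188 mm) begins 65 mm behind the grasp point.
Start: joints at [1.086, 0.13, 1.488, -0, 1.523, -0.085], TCP at [0.234, 0.553, 0.405] pointing down, gripper open.
Joint ranges: [-2.96, 2.96], [-0.89, 2.26], [0.02, 2.5], [-1.34, 4.48], [0, 2.73], [-2.66, 2.66]. Speed limits (rad/s): [2.39, 2.39, 2.79, 3.14, 3.14, 3.14].

### API

Orientations are given as a rotation vector (axis times angle).
In Python, from plant import read_state, read_camera, camera_params, robot gives the robot as it stands.
- The arm moves only by the tool carry_out, never from a script. Its argument "targets" is a list of rows, each an object of numbers: "hand": the opening in per cent of the stroke, from 0 (shut) to 100 (fully open); "x", "y", "z": the shift along the tool's x, y, z in m; "ax", "ay", "az": the turn, a rotation vector about the tool's x, y, z in rad. In form: [{"hand": .., "x": .., "y": .., "z": .., "ax": .., "ay": .., "az": ..}, ...]. A call has 1 to 8 rows; each row is the pose to reach, as a shift and turn from the pose commanded when the call began, along the tool's axes at that moment; what a row does not reach only later rows make up. A row lasts 1/8 s, in which the tool goes at most 62.5 mm and 10.7 degrees, less where a joint would pass 70% of its speed; a pose out of reach is approached as far as the arm can. A call with a gripper value outside its range is refused whole. The fingers move at their own pace and stop on an object; "newtons" is the grip in N (left out, the last holds). Time passes only in rows, so rows that repeat a pose let the fingers close. It gives the time, the measured TCP pose, the force, the opening and the grip force at its end, in the units of the state.
- read_state(): the state, without advancing time (a new reading comes with each control period).
- read_camera(name): name is "side" or "top" or "wrist"; returns (picture, depth): 400x640x3 uint8, blue, green, red; 400x640 float32, m along the optical axis (not along the pixel's ray), 0 where there is no reading.
- camera_params(name): a dict with "fx", "fy", "cx", "cy" (pixels), "k1" (the pictures are not rectified: a ray, as slopes to the right and down, at radius r is drawn at 1 + k1 r^2 times it, then the intrinsics apply), "position" and "rotation" of the camera in the world. Camera axes: x right, y up, looking along -z (the intrinsics and any distortion apply to the point x, -y, -z); pixel columns grow to the right and rows downward; lengths in m; the calibration is good to about 2 mm. A picture is of the moment at which its call begins: read the wrist's pose just before it. camera_params takes no time and is no camera call; for the wrist camera it gives the pose at the moment of the call.
- robot.close_job(): hands the job in; it is judged then, once.
The state is a dict: "t": time; "q": joint angles; "dq": joint speeds; "joint_torque": joint torques, N m; "tool_pos": TCP position; "orientation": TCP orientation; "force": force on the tool from outside, world axes, zero at the start; "wrist_torque": the same for the moment, N m; "opening": finger opening in m; "gripper_force": force on a finger pad.
Only numpy, scipy, OpenCV 4.12 (cv2) and the standard library are available. Lean on these libraries where they do the work, as an engineer would, in place of code of your own. Each camera call takes 0.05 s, during which the arm holds its last target. There are 200 camera calls.

## Working session

There is one attempt and no reset: what is moved stays moved. The work goes in short steps, Python scripts to look and compute and a tool call to move; the robot and the scene stay as the last step left them, time stands still between calls to the robot, and variables do not carry over. Pictures are saved under pics/ and viewed, at most 10 in all, crops included, and the job is handed in when it is done.

Besides the shell and the picture viewer there is one more tool, called after "Emit:" as name(argument=value, ...), one argument or row to a line, values as JSON. carry_out: Moves the arm, as the interface text tells. Its arguments: {"type":"object","properties":{"targets":{"type":"array","items":{"type":"object","properties":{"hand":{"type":"number"},"x":{"type":"number"},"y":{"type":"number"},"z":{"type":"number"},"ax":{"type":"number"},"ay":{"type":"number"},"az":{"type":"number"}}}},"newtons":{"type":"number"}},"required":["targets"]}

```bash
mkdir -p pics; ls
cat > h.py <<'E'
import numpy as np, cv2
from plant import read_state, read_camera, camera_params, robot
from scipy.spatial.transform import Rotation as R
def cloud(name):
    p=camera_params(name); im,d=read_camera(name)
    v,u=np.mgrid[0:400,0:640]
    K=np.array([[p['fx'],0,p['cx']],[0,p['fy'],p['cy']],[0,0,1.]])
    pts=cv2.undistortPoints(np.stack([u,v],-1).reshape(-1,1,2).astype(float),K,np.array([p['k1'],0,0,0,0.])).reshape(400,640,2)
    c=np.stack([pts[...,0]*d,-pts[...,1]*d,-d],-1)
    r=np.array(p['rotation'])
    if r.shape!=(3,3): r=R.from_rotvec(r).as_matrix()
    w=c@r.T+np.array(p['position']); w[d==0]=np.nan
    return im,w
E
python3 - <<'E'
from h import *
for n in ['side','top','wrist']: print({k:np.round(v,3).tolist() for k,v in camera_params(n).items()})
print(read_state())
a,wa=cloud('top');b,wb=cloud('side')
np.savez('s.npz',a=a,wa=wa,b=b,wb=wb)
cv2.imwrite('pics/top.png',a);cv2.imwrite('pics/side.png',b)
E
```

```text
pics
{'fx': 486.181, 'fy': 486.181, 'cx': 322.162, 'cy': 194.959, 'k1': -0.13, 'position': [-0.129, -0.849, 0.836], 'rotation': [0.981, -0.353, -0.655]}
{'fx': 439.33, 'fy': 439.33, 'cx': 319.459, 'cy': 209.633, 'k1': -0.12, 'position': [0.401, 0.013, 1.314], 'rotation': [0.126, -0.128, -1.574]}
{'fx': 331.018, 'fy': 331.018, 'cx': 317.891, 'cy': 204.676, 'k1': -0.028, 'position': [0.157, 0.586, 0.383], 'rotation': [-0.27, -0.177, 1.162]}
{'t': 0.0, 'q': array([ 1.08561060e+00,  1.31151741e-01,  1.48927133e+00, -1.30474021e-05,
        1.52299195e+00, -8.54197455e-02]), 'dq': array([-9.15353323e-05, -7.83008304e-04, -4.43413329e-04, -3.38181596e-05,
        3.59868934e-04, -2.13249912e-04]), 'joint_torque': array([-2.47487042e-04, -5.59803522e+01, -4.91787994e+01,  7.67135806e-02,
        3.49573698e-02, -2.61704354e-04]), 'tool_pos': array([0.23340796, 0.55249265, 0.40369713]), 'orientation': array([-6.23677269e-01, -3.07855155e+00,  2.75216735e-03]), 'force': array([-0.22132767, -0.47944161, -0.25490504]), 'wrist_torque': array([-0.00532832,  0.02300447, -0.01006375]), 'gripper_force': 0.0, 'opening': 0.09292060921945207}
```

View pics/top.png

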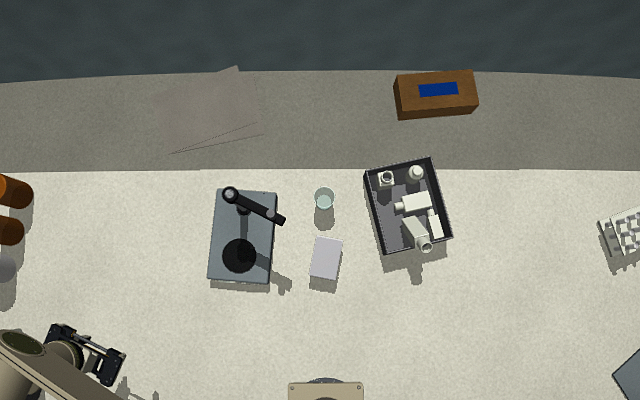

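View pics/side.png

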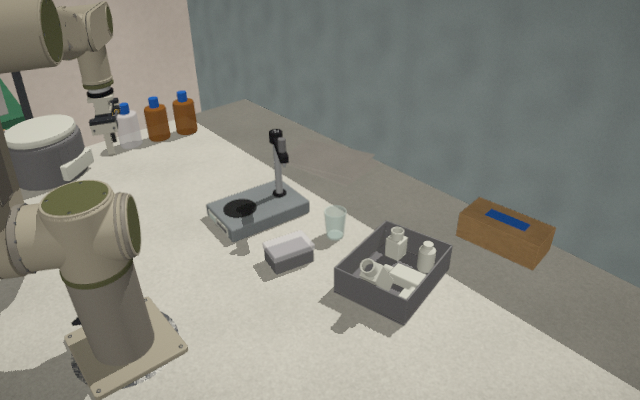

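The top view shows the collector on the left: post top at (231,194), pad at (239,256), and arm tip at about (282,218). The crate is on the right, and the tall bottle's mouth is at (424,245), leaning over the near wall. The tip box (326,258) and the beaker (324,200) stand between them.

Run:
```python
from h import *
s=np.load('s.npz');a,wa,b,wb=s['a'],s['wa'],s['b'],s['wb']
for n,w in(('top',wa),('side',wb)):
    print(n,np.isfinite(w[...,2]).mean())
z=wa[...,2];g=a.max(2)
# pad: dark, z~0.048
X,Y=wa[...,0],wa[...,1]
m=(g<45)&(abs(z-.048)<.012)&(Y>.05)&(Y<.5)&(X>.1)
u=m.astype(np.uint8);n,l,st,c=cv2.connectedComponentsWithStats(u)
i=1+st[1:,4].argmax();mm=l==i;print('pad',st[i],np.nanmedian(wa[mm],0),cv2.minEnclosingCircle(np.argwhere(mm)[:,::-1].astype(np.float32)))
# housing rect
m=(abs(z-.045)<.008)&(Y>.03)&(Y<.5)&(X>.2)&(X<.8);pp=wa[m][:,:2].astype(np.float32);print('housing',cv2.minAreaRect(pp))
m=(abs(z-.25)<.012)&(Y>.0)&(Y<.5)&(X>.2)&(X<.9);pp=wa[m][:,:2].astype(np.float32);print('arm',len(pp),cv2.minAreaRect(pp))
m=(z>.262)&(z<.30)&(Y>.0)&(Y<.5)&(X>.35)&(X<.9);print('knob',m.sum(),np.median(wa[m],0),np.ptp(wa[m],0))
m=(z>.252)&(z<.263)&(Y>0)&(Y<.5)&(X>.35)&(X<.9);print('posttop',m.sum(),np.median(wa[m],0))
m=(abs(z-.08)<.007)&(Y<-.05)&(Y>-.5)&(X>.2)&(X<.8)&(g<110);pp=wa[m][:,:2].astype(np.float32);print('crate',len(pp),cv2.minAreaRect(pp),cv2.boxPoints(cv2.minAreaRect(pp)))
m=(Y<.05)&(Y>-.12)&(X>.25)&(X<.7)&(z>.04);u=m.astype(np.uint8);n,l,st,c=cv2.connectedComponentsWithStats(u)
for i in range(1,n):
    if st[i,4]>60: print('by',st[i],np.median(wa[l==i],0),np.nanmax(z[l==i]),cv2.minAreaRect(wa[l==i][:,:2].astype(np.float32)))
cv2.imwrite('pics/z.png',cv2.resize(a[140:270,350:470],None,fx=5,fy=4.6,interpolation=cv2.INTER_CUBIC))
```

```text
top 0.9958984375
side 0.99612109375
pad [222 239  34  34 898] [0.47590277 0.24389086 0.04815538] ((239.05686950683594, 255.4289093017578), 17.156543731689453)
housing ((0.5283492803573608, 0.17964553833007812), (0.3013280928134918, 0.27431491017341614), 85.19800567626953)
arm 634 ((0.5869613885879517, 0.17273716628551483), (0.1680012196302414, 0.03833812102675438), 66.0519027709961)
knob 111 [0.56307961 0.13040258 0.28701881] [0.08193594 0.13271784 0.03042784]
posttop 266 [0.60774888 0.22573441 0.2586149 ]
crate 323 ((0.6186543703079224, -0.24567246437072754), (0.2500160336494446, 0.19834266602993011), 12.674609184265137) [[ 0.474933   -0.17634624]
 [ 0.5184521  -0.3698557 ]
 [ 0.7623757  -0.3149987 ]
 [ 0.71885663 -0.12148923]]
by [313 186  22  23 192] [ 0.65388628 -0.00115086  0.07479234] 0.09284741859643142 ((0.6393671631813049, -0.001104310154914856), (0.060098305344581604, 0.06258635967969894), 89.0094223022461)
by [ 309  235   34   46 1156] [ 0.46612208 -0.00660711  0.06046754] 0.0679502429482759 ((0.46823105216026306, -0.005929440259933472), (0.07890735566616058, 0.11968369781970978), 78.66706848144531)
```

View pics/z.png

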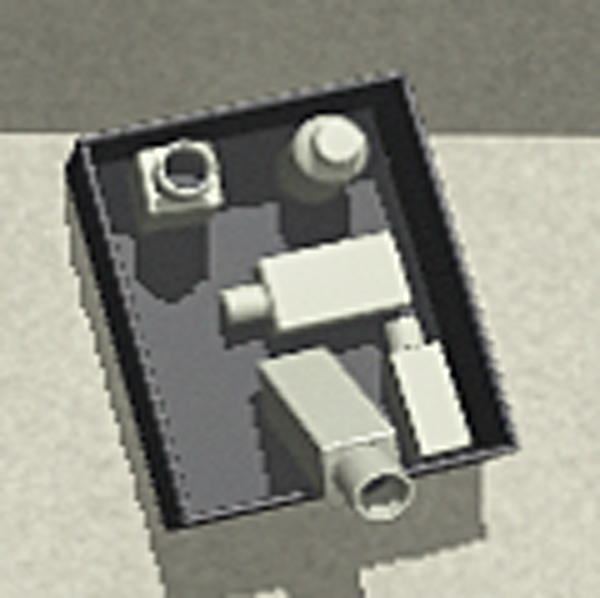

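The crop shows the tall bottle's upper face clear, with its corners at crop (260,365), (330,350), (392,435) and (325,455), and its mouth at (385,495). The small bottle lies to its right, with a gap between them. I'll fit the bottle next.

```bash
cat >> h.py <<'E'
def plane(p,tol=.003,it=400):
    rng=np.random.default_rng(0);best=None
    for _ in range(it):
        a,b,c=p[rng.choice(len(p),3,False)];n=np.cross(b-a,c-a);L=np.linalg.norm(n)
        if L<1e-7: continue
        k=abs((p-a)@(n/L))<tol
        if best is None or k.sum()>best.sum(): best=k
    q=p[best];c=q.mean(0);n=np.linalg.svd(q-c)[2][2];n*=np.sign(n[2]);return n,c,q
def bottle(im,w,box,ux=None):
    X,Y,z=w[...,0],w[...,1],w[...,2]
    m=(im.min(2)>100)&(X>box[0])&(X<box[1])&(Y>box[2])&(Y<box[3])&(z>.03)&(z<.16)
    n,l,st,_=cv2.connectedComponentsWithStats(m.astype(np.uint8));m=l==1+st[1:,4].argmax()
    n,c,q=plane(w[m]);return m,n,c,q
E
python3 - <<'E'
from h import *
s=np.load('s.npz');a,wa,b,wb=s['a'],s['wa'],s['b'],s['wb']
box=(.44,.575,-.31,-.2)
for nm,im,w in(('top',a,wa),):
    m,n,c,q=bottle(im,w,box)
    print(nm,m.sum(),len(q),'n',n,'c',c,'tilt',np.degrees(np.arccos(n[2])),'az',np.degrees(np.arctan2(n[1],n[0])))
    ex=np.cross([0,0,1],n);ex/=np.linalg.norm(ex);ey=np.cross(n,ex) # ey up-slope
    uv=np.c_[(q-c)@ex,(q-c)@ey].astype(np.float32);r=cv2.minAreaRect(uv);print(r);print(np.percentile(uv,[2,50,98],0))
    P=w[m];top=P[P[:,2]>.12];print('high',len(top),top.mean(0),P[:,2].max())
# housing
X,Y,z=wa[...,0],wa[...,1],wa[...,2]
m=((abs(z-.045)<.006)&(Y>.1)&(Y<.36)&(X>.36)&(X<.72)).astype(np.uint8);m=cv2.morphologyEx(m,cv2.MORPH_OPEN,np.ones((3,3)));n,l,st,_=cv2.connectedComponentsWithStats(m)
i=1+st[1:,4].argmax();print('housing',cv2.minAreaRect(wa[l==i][:,:2].astype(np.float32)))
m=(z>.270)&(z<.30)&(Y>.05)&(Y<.2)&(X>.5)&(X<.62);print('knob',m.sum(),np.median(wa[m],0),np.ptp(wa[m],0))
E
```

```text
top 471 284 n [0.77639849 0.19486701 0.59935985] c [ 0.54294557 -0.2601705   0.09675096] tilt 53.175935861892015 az 14.089530642781272
((-0.0006589870899915695, 0.006005715578794479), (0.1314411163330078, 0.04317246377468109), 89.06570434570312)
[[-0.02136861 -0.0542345 ]
 [ 0.00055619  0.0019373 ]
 [ 0.01977172  0.06018396]]
high 203 [ 0.50546607 -0.26983845  0.1322293 ] 0.15315960088426306
housing ((0.5336304903030396, 0.23920589685440063), (0.17992277443408966, 0.27002543210983276), 84.83657836914062)
knob 78 [0.56053061 0.12802435 0.28776087] [0.02011548 0.02063794 0.02197336]
```

Run:
```python
from h import *
s=np.load('s.npz');a,wa=s['a'],s['wa']
X,Y,z=[wa[...,i] for i in range(3)]
n0=np.array([.776,.195,.599]);c0=np.array([.543,-.260,.0968]);ex=np.cross([0,0,1],n0);ex/=np.linalg.norm(ex)
d=wa-c0;m=(abs(d@n0)<.008)&(abs(d@ex)<.025)&(z>.02)&(z<.12)&(a.min(2)>90)
n,c,q=plane(wa[m],.0025);ex=np.cross([0,0,1],n);ex/=np.linalg.norm(ex);ey=np.cross(n,ex)
uv=np.c_[(q-c)@ex,(q-c)@ey];print(len(q),n,c,np.degrees(np.arccos(n[2])),np.degrees(np.arctan2(n[1],n[0])));print(np.percentile(uv,[1,50,99],0))
lo=c+ey*np.percentile(uv[:,1],1);print('lowest',lo)
# width & yaw by regression of edges
for k in np.arange(-.06,.05,.02):
    t=uv[(uv[:,1]>k)&(uv[:,1]<k+.02)]
    if len(t)>8: print(round(k,3),t[:,0].min(),t[:,0].max())
s_foot=-(c[2]-.005-.044*np.cos(np.arccos(n[2])))/ey[2] # upper face foot edge z=.005+.044*n_z
mid=(uv[:,0].min()+uv[:,0].max())/2
foot=c+ey*s_foot+ex*mid-.022*n
print('foot',foot,'axis',ey,'y',ex,'mouth',foot+.15*ey,'g108',foot+.108*ey)
st=read_state();T=R.from_rotvec(st['orientation']).as_matrix();print(T)
```

```text
267 [0.79061115 0.20407878 0.57730915] [ 0.55589966 -0.25763841  0.07872605] 54.738495493149074 14.473697662247492
[[-0.02084081 -0.05574869]
 [ 0.00011545  0.00208324]
 [ 0.02077386  0.04935209]]
lowest [ 0.58706245 -0.24959443  0.03320581]
-0.06 -0.020875452617827053 0.019522541917190887
-0.04 -0.02055681546011854 0.02045176906547234
-0.02 -0.020474493543725825 0.019550598402152158
0.0 -0.021855105901808194 0.021005541715993465
0.02 -0.02079481633921665 0.021774029343597245
0.04 -0.021169379323996557 0.021159955691782455
foot [ 0.57159887 -0.25362788  0.0177008 ] axis [-0.55898679 -0.14429007  0.81652565] y [-0.24993554  0.96826248  0.        ] mouth [ 0.48775085 -0.27527139  0.14017965] g108 [ 0.5112283  -0.2692112   0.10588557]
[[-9.21139764e-01  3.89231230e-01 -7.64628200e-04]
 [ 3.89231960e-01  9.21138587e-01 -1.47828569e-03]
 [ 1.28933581e-04 -1.65932547e-03 -9.99998615e-01]]
```

The fit is consistent: tilt 35.3°, face width 42 mm, mouth height 0.140 m. The housing gives the pad at (.475,.244), the post at (.613,.232), and the knob 117 mm from the post. Next I'll plan the approach.

```bash
cat >> h.py <<'E'
def down(az):  # tool down, y at azimuth az deg
    z=np.array([0,0,-1.]);a=np.radians(az);y=np.array([np.cos(a),np.sin(a),0]);return np.c_[np.cross(y,z),y,z]
def axr(z,y):
    z=np.array(z)/np.linalg.norm(z);y=np.array(y)-z*(z@np.array(y));y/=np.linalg.norm(y);return np.c_[np.cross(y,z),y,z]
def rel(p0,R0,p,Rt):
    return np.round(R0.T@(np.array(p)-p0),4),np.round(R.from_matrix(R0.T@Rt).as_rotvec(),3)
def cur():
    s=read_state();return s['tool_pos'],R.from_rotvec(s['orientation']).as_matrix()
AX=np.array([-.559,-.1443,.8165]);EX=np.array([-.25,.968,0]);FOOT=np.array([.5716,-.2536,.0177])
RG=axr(-AX,-EX)
E
python3 - <<'E'
from h import *
p0,R0=cur()
p1,R1=np.array([.40,.10,.45]),down(-13)
print(rel(p0,R0,p1,R1)); print(rel(p1,R1,FOOT+.11*AX+.257*AX,RG))
E
```

```text
(array([-0.3296, -0.3521, -0.0457]), array([-1.000e-03,  1.000e-03,  1.398e+00]))
(array([-0.4037,  0.0588,  0.1326]), array([-0.335,  0.552,  1.055]))
```

Emit:
carry_out(
  targets=[
    {"hand":100,"x":-0.02,"y":-0.022,"z":-0.02,"az":0.1},
    {"hand":100,"x":-0.06,"y":-0.065,"z":-0.045,"az":0.28},
    {"hand":100,"x":-0.1,"y":-0.108,"z":-0.045,"az":0.46},
    {"hand":100,"x":-0.14,"y":-0.15,"z":-0.045,"az":0.64},
    {"hand":100,"x":-0.18,"y":-0.193,"z":-0.045,"az":0.82},
    {"hand":100,"x":-0.22,"y":-0.236,"z":-0.045,"az":1.0},
    {"hand":100,"x":-0.26,"y":-0.278,"z":-0.045,"az":1.18},
    {"hand":100,"x":-0.3,"y":-0.32,"z":-0.045,"az":1.3},
  ],
)

```text
schema error: expected keys hand, x, y, z, ax, ay, az
```

Run:
```python
from h import *
p0,R0=cur();print(p0,read_state()['q'])
print(rel(p0,R0,FOOT+.11*AX+.257*AX,RG))
```

```text
[0.2334205  0.55250772 0.40378464] [ 1.08560381e+00  1.31083265e-01  1.48918652e+00 -1.30770825e-05
  1.52298714e+00 -8.53943354e-02]
(array([-0.4569, -0.7394,  0.0876]), array([-0.76 ,  0.259,  2.39 ]))
```

Emit:
carry_out(
  targets=[
    {"hand":100,"x":-0.02,"y":-0.022,"z":-0.02,"ax":0,"ay":0,"az":0.1},
    {"hand":100,"x":-0.06,"y":-0.065,"z":-0.045,"ax":0,"ay":0,"az":0.28},
    {"hand":100,"x":-0.1,"y":-0.108,"z":-0.045,"ax":0,"ay":0,"az":0.46},
    {"hand":100,"x":-0.14,"y":-0.15,"z":-0.045,"ax":0,"ay":0,"az":0.64},
    {"hand":100,"x":-0.18,"y":-0.193,"z":-0.045,"ax":0,"ay":0,"az":0.82},
    {"hand":100,"x":-0.22,"y":-0.236,"z":-0.045,"ax":0,"ay":0,"az":1.0},
    {"hand":100,"x":-0.26,"y":-0.278,"z":-0.045,"ax":0,"ay":0,"az":1.18},
    {"hand":100,"x":-0.3,"y":-0.32,"z":-0.045,"ax":0,"ay":0,"az":1.34},
  ],
)

```text
t: 1.1
tool_pos: [0.3854, 0.1394, 0.4495]
orientation: [2.406, 2.02, 0.0]
force: [1.6, 0.5, 0.6]
opening: 0.0929
gripper_force: 0.0
```

Run:
```python
from h import *
p0,R0=cur();print(p0,read_state()['q'])
print(rel(p0,R0,FOOT+.11*AX+.257*AX,RG))
```

```text
[0.38538964 0.13936848 0.44952788] [ 2.21734514e-01 -4.18673099e-01  1.90454207e+00  3.78942534e-06
  1.65556232e+00  3.96017543e-01]
(array([-0.4425,  0.0586,  0.1322]), array([-0.351,  0.546,  1.106]))
```

Emit:
carry_out(
  targets=[
    {"hand":100,"x":-0.03,"y":0.004,"z":0.0,"ax":-0.03,"ay":0.04,"az":0.08},
    {"hand":100,"x":-0.09,"y":0.012,"z":0.02,"ax":-0.07,"ay":0.11,"az":0.22},
    {"hand":100,"x":-0.15,"y":0.02,"z":0.04,"ax":-0.12,"ay":0.187,"az":0.38},
    {"hand":100,"x":-0.21,"y":0.028,"z":0.06,"ax":-0.167,"ay":0.26,"az":0.526},
    {"hand":100,"x":-0.27,"y":0.036,"z":0.08,"ax":-0.216,"ay":0.336,"az":0.68},
    {"hand":100,"x":-0.33,"y":0.044,"z":0.1,"ax":-0.263,"ay":0.41,"az":0.83},
    {"hand":100,"x":-0.39,"y":0.052,"z":0.12,"ax":-0.31,"ay":0.482,"az":0.976},
    {"hand":100,"x":-0.442,"y":0.058,"z":0.132,"ax":-0.351,"ay":0.546,"az":1.106},
  ],
)

```text
t: 2.1
tool_pos: [0.3672, -0.3063, 0.3167]
orientation: [-2.898, -0.366, -0.924]
force: [1.0, 0.2, 0.7]
opening: 0.0929
gripper_force: 0.0
```

Run:
```python
from h import *
p0,R0=cur();s=read_state();print(p0,s['q'],s['t'])
print(rel(p0,R0,FOOT+.11*AX+.257*AX,RG))
im,w=cloud('wrist');np.savez('w1.npz',im=im,w=w);cv2.imwrite('pics/w1.png',im)
```

```text
[ 0.36715152 -0.30625893  0.31673571] [-1.03091934 -0.27163171  2.10069274  0.63958211  1.19650033  0.08280132] 2.1
(array([-0.0003,  0.0001, -0.0009]), array([-0.001, -0.002, -0.002]))
```

View pics/w1.png

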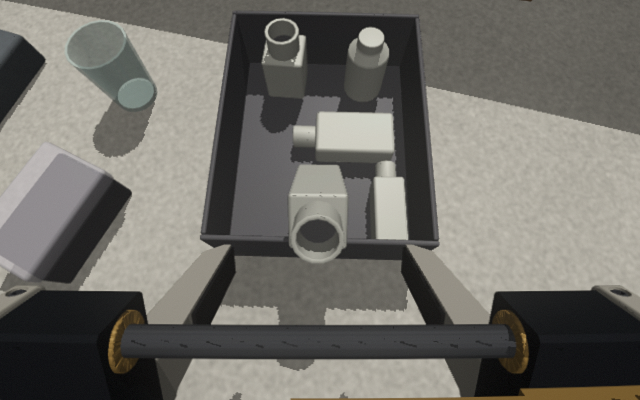

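The wrist view shows the mouth at (318,236), centred between the fingers (about 218 and 415), with the body seen end-on. The alignment is good, so I'll advance 90 mm and grip.

Emit:
carry_out(
  targets=[
    {"hand":100,"x":0,"y":0,"z":0.015,"ax":0,"ay":0,"az":0},
    {"hand":100,"x":0,"y":0,"z":0.035,"ax":0,"ay":0,"az":0},
    {"hand":100,"x":0,"y":0,"z":0.055,"ax":0,"ay":0,"az":0},
    {"hand":100,"x":0,"y":0,"z":0.07,"ax":0,"ay":0,"az":0},
    {"hand":100,"x":0,"y":0,"z":0.082,"ax":0,"ay":0,"az":0},
    {"hand":100,"x":0,"y":0,"z":0.089,"ax":0,"ay":0,"az":0},
    {"hand":100,"x":0,"y":0,"z":0.089,"ax":0,"ay":0,"az":0},
  ],
)

```text
t: 3.02
tool_pos: [0.4179, -0.2909, 0.2448]
orientation: [-2.897, -0.376, -0.92]
force: [0.1, -0.1, -0.4]
opening: 0.093
gripper_force: 0.0
```

Emit:
carry_out(
  newtons=15,
  targets=[
    {"hand":55,"x":0,"y":0,"z":0,"ax":0,"ay":0,"az":0},
    {"hand":50,"x":0,"y":0,"z":0,"ax":0,"ay":0,"az":0},
    {"hand":30,"x":0,"y":0,"z":0,"ax":0,"ay":0,"az":0},
    {"hand":30,"x":0,"y":0,"z":0,"ax":0,"ay":0,"az":0},
    {"hand":30,"x":0,"y":0,"z":0,"ax":0,"ay":0,"az":0},
    {"hand":30,"x":0,"y":0,"z":0,"ax":0,"ay":0,"az":0},
    {"hand":30,"x":0,"y":0,"z":0,"ax":0,"ay":0,"az":0},
  ],
)

```text
t: 3.9
tool_pos: [0.4178, -0.2912, 0.2451]
orientation: [-2.898, -0.376, -0.92]
force: [0.4, -0.5, -0.2]
opening: 0.044
gripper_force: 14.9
```

Run:
```python
from h import *
p0,R0=cur()
print(R0.T@[0,0,.14])
p1=p0+[0,0,.14]; h=.110+.167
p2=np.array([.46,-.02,.16+h]);p3=np.array([.475,.244,.10+h])
print(rel(p1,R0,p2,down(-88))); print(rel(p2,down(-88),p3,down(-95)))
```

```text
[ 8.07974511e-02 -4.61283608e-05 -1.14331841e-01]
(array([ 0.1197, -0.2515,  0.0212]), array([-0.069, -0.613,  0.216]))
(array([ 0.0242, -0.2633,  0.06  ]), array([0.   , 0.   , 0.122]))
```

Emit:
carry_out(
  newtons=20,
  targets=[
    {"hand":30,"x":0.003,"y":0,"z":-0.004,"ax":0,"ay":0,"az":0},
    {"hand":30,"x":0.011,"y":0,"z":-0.016,"ax":0,"ay":0,"az":0},
    {"hand":30,"x":0.025,"y":0,"z":-0.035,"ax":0,"ay":0,"az":0},
    {"hand":30,"x":0.04,"y":0,"z":-0.056,"ax":0,"ay":0,"az":0},
    {"hand":30,"x":0.055,"y":0,"z":-0.078,"ax":0,"ay":0,"az":0},
    {"hand":30,"x":0.069,"y":0,"z":-0.098,"ax":0,"ay":0,"az":0},
    {"hand":30,"x":0.078,"y":0,"z":-0.11,"ax":0,"ay":0,"az":0},
    {"hand":30,"x":0.081,"y":0,"z":-0.114,"ax":0,"ay":0,"az":0},
  ],
)

```text
t: 4.9
tool_pos: [0.4183, -0.2913, 0.3863]
orientation: [-2.899, -0.377, -0.922]
force: [-0.1, 0.5, -1.8]
opening: 0.0443
gripper_force: 19.9
```

Emit:
carry_out(
  targets=[
    {"hand":30,"x":0.008,"y":-0.012,"z":0.001,"ax":-0.004,"ay":-0.04,"az":0.014},
    {"hand":30,"x":0.022,"y":-0.042,"z":0.004,"ax":-0.012,"ay":-0.11,"az":0.038},
    {"hand":30,"x":0.039,"y":-0.08,"z":0.007,"ax":-0.023,"ay":-0.2,"az":0.07},
    {"hand":30,"x":0.058,"y":-0.12,"z":0.01,"ax":-0.034,"ay":-0.3,"az":0.105},
    {"hand":30,"x":0.077,"y":-0.161,"z":0.014,"ax":-0.045,"ay":-0.4,"az":0.14},
    {"hand":30,"x":0.096,"y":-0.201,"z":0.017,"ax":-0.056,"ay":-0.5,"az":0.176},
    {"hand":30,"x":0.113,"y":-0.237,"z":0.02,"ax":-0.065,"ay":-0.58,"az":0.204},
    {"hand":30,"x":0.12,"y":-0.251,"z":0.021,"ax":-0.069,"ay":-0.613,"az":0.216},
  ],
)

```text
t: 5.9
tool_pos: [0.4608, -0.0181, 0.4366]
orientation: [-3.141, -0.058, 0.005]
force: [-0.5, 0.5, -0.9]
opening: 0.0442
gripper_force: 19.9
```

Run:
```python
from h import *
s=read_state();p0,R0=cur();print(p0,s['q'],s['t'],s['opening'],s['gripper_force'],s['force'],R0[:,2])
p3=np.array([.475,.244,.10+.277]);print(rel(p0,R0,p3,down(-95)))
im,w=cloud('side');cv2.imwrite('pics/s2.png',im[100:400,100:500])
```

```text
[ 0.46078223 -0.01812344  0.43661355] [-1.50397889e-01 -2.62890084e-01  1.80652752e+00 -4.13773779e-04
  1.60137092e+00  1.38351166e+00] 5.9 0.04420326925970665 19.880503714084625 [-0.54414846  0.48886897 -0.89528421] [-3.43910214e-03  1.02866800e-04 -9.99994081e-01]
(array([ 0.0241, -0.2614,  0.0596]), array([-0.   ,  0.003,  0.124]))
```

View pics/s2.png

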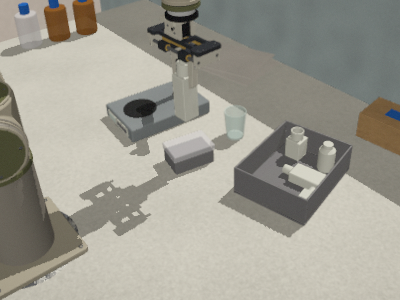

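The side view shows the bottle hanging upright in the gripper at crop (187,95), with the other bottles still in the crate. Next I'll go over the pad.

Emit:
carry_out(
  targets=[
    {"hand":30,"x":0.001,"y":-0.012,"z":0,"ax":0,"ay":0,"az":0.006},
    {"hand":30,"x":0.003,"y":-0.042,"z":0,"ax":0,"ay":0,"az":0.02},
    {"hand":30,"x":0.007,"y":-0.085,"z":0,"ax":0,"ay":0,"az":0.04},
    {"hand":30,"x":0.011,"y":-0.13,"z":0,"ax":0,"ay":0.001,"az":0.062},
    {"hand":30,"x":0.016,"y":-0.175,"z":0.01,"ax":0,"ay":0.002,"az":0.084},
    {"hand":30,"x":0.02,"y":-0.22,"z":0.03,"ax":0,"ay":0.003,"az":0.104},
    {"hand":30,"x":0.023,"y":-0.25,"z":0.052,"ax":0,"ay":0.003,"az":0.118},
    {"hand":30,"x":0.024,"y":-0.261,"z":0.06,"ax":0,"ay":0.003,"az":0.124},
  ],
)

```text
t: 6.95
tool_pos: [0.4748, 0.242, 0.3748]
orientation: [3.138, -0.139, -0.0]
force: [-0.2, -1.1, -1.3]
opening: 0.044
gripper_force: 19.9
```

Run:
```python
from h import *
s=read_state();p0,R0=cur();print(p0,R0[:,2],s['force'])
im,w=cloud('side');a,wa=cloud('top');np.savez('s3.npz',im=im,w=w,a=a,wa=wa)
X,Y,z=[w[...,i] for i in range(3)]
m=(im.min(2)>110)&(abs(X-.475)<.06)&(abs(Y-.244)<.06)&(z>.07)&(z<.195)
P=w[m];print(m.sum(),P.min(0),P.max(0),np.percentile(P,[1,99],0))
for it in range(2):
    n,c,q=plane(P,.003);n=n if abs(n[2])<1 else n;print('face n',n,c,len(q),'tilt',np.degrees(np.arcsin(n[2])))
    d=abs((P-c)@n);P=P[d>.005]
mm=m.nonzero();v0=mm[0].min()-10;u0=mm[1].min()-20
u1,v1=mm[1].max()+20,mm[0].max()+20
cv2.imwrite('pics/s3.png',cv2.resize(im[v0-30:v1+10,u0-20:u1+20],None,fx=4,fy=4))
print(v0,u0,u1,v1)
```

```text
[0.47484    0.24198868 0.37480627] [-2.46133613e-04 -8.47351423e-04 -9.99999611e-01] [-0.24760589 -1.08505611 -1.31287948]
547 [0.44666606 0.20609485 0.09896254] [0.492725   0.26464546 0.19483783] [[0.44802192 0.21203887 0.10048286]
 [0.49145924 0.26050594 0.19405922]]
face n [1.24863996e-01 9.92173669e-01 6.26763936e-04] [0.46870931 0.21877183 0.14565688] 313 tilt 0.035910930617836845
face n [ 0.99574769 -0.09116198  0.01326752] [0.45128424 0.24353811 0.14745619] 145 tilt 0.7601952654019873
155 205 267 218
```

View pics/s3.png

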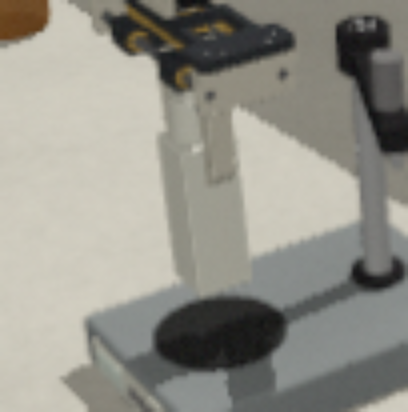

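The crop shows the bottle upright above the pad. The face fits put it within 0.8° of vertical, about 3 mm from the centre, with its foot at about 0.098 m. I'll lower it now.

Emit:
carry_out(
  targets=[
    {"hand":30,"x":0.001,"y":-0.003,"z":0.005,"ax":0,"ay":0,"az":0},
    {"hand":30,"x":0.001,"y":-0.003,"z":0.014,"ax":0,"ay":0,"az":0},
    {"hand":30,"x":0.001,"y":-0.003,"z":0.023,"ax":0,"ay":0,"az":0},
    {"hand":30,"x":0.001,"y":-0.003,"z":0.032,"ax":0,"ay":0,"az":0},
    {"hand":30,"x":0.001,"y":-0.003,"z":0.039,"ax":0,"ay":0,"az":0},
    {"hand":30,"x":0.001,"y":-0.003,"z":0.043,"ax":0,"ay":0,"az":0},
    {"hand":30,"x":0.001,"y":-0.003,"z":0.044,"ax":0,"ay":0,"az":0},
    {"hand":30,"x":0.001,"y":-0.003,"z":0.044,"ax":0,"ay":0,"az":0},
  ],
)

```text
t: 8.05
tool_pos: [0.4769, 0.2443, 0.3333]
orientation: [-3.138, 0.14, -0.005]
force: [-0.6, -0.3, -1.5]
opening: 0.0444
gripper_force: 19.9
```

Emit:
carry_out(
  targets=[
    {"hand":30,"x":0,"y":0,"z":0.001,"ax":0,"ay":0,"az":0},
    {"hand":30,"x":0,"y":0,"z":0.002,"ax":0,"ay":0,"az":0},
    {"hand":30,"x":0,"y":0,"z":0.003,"ax":0,"ay":0,"az":0},
  ],
)

```text
t: 8.43
tool_pos: [0.4769, 0.2442, 0.3301]
orientation: [3.138, -0.14, 0.004]
force: [0.0, 1.3, -0.4]
opening: 0.0443
gripper_force: 19.9
```

Emit:
carry_out(
  targets=[
    {"hand":30,"x":-0.001,"y":0,"z":0.001,"ax":0,"ay":0,"az":0},
    {"hand":30,"x":-0.001,"y":0,"z":0.002,"ax":0,"ay":0,"az":0},
    {"hand":30,"x":-0.001,"y":0,"z":0.003,"ax":0,"ay":0,"az":0},
    {"hand":30,"x":-0.001,"y":0,"z":0.003,"ax":0,"ay":0,"az":0},
  ],
)

```text
t: 8.93
tool_pos: [0.4758, 0.2443, 0.3269]
orientation: [3.138, -0.14, 0.004]
force: [0.9, 0.5, -0.4]
opening: 0.0444
gripper_force: 19.9
```

Emit:
carry_out(
  targets=[
    {"hand":30,"x":0,"y":0,"z":0.0005,"ax":0,"ay":0,"az":0},
    {"hand":30,"x":0,"y":0,"z":0.001,"ax":0,"ay":0,"az":0},
    {"hand":30,"x":0,"y":0,"z":0.001,"ax":0,"ay":0,"az":0},
  ],
)

```text
t: 9.3
tool_pos: [0.4759, 0.2443, 0.326]
orientation: [3.138, -0.14, 0.004]
force: [0.0, 0.8, -1.9]
opening: 0.0441
gripper_force: 19.9
```

Emit:
carry_out(
  targets=[
    {"hand":30,"x":0,"y":0,"z":0.0005,"ax":0,"ay":0,"az":0},
    {"hand":30,"x":0,"y":0,"z":0.001,"ax":0,"ay":0,"az":0},
    {"hand":30,"x":0,"y":0,"z":0.001,"ax":0,"ay":0,"az":0},
  ],
)

```text
t: 9.68
tool_pos: [0.4759, 0.2443, 0.3252]
orientation: [3.138, -0.14, 0.004]
force: [-1.1, -0.4, -0.0]
opening: 0.044
gripper_force: 19.9
```

Run:
```python
from h import *
im,w=cloud('side');print(read_state()['force'])
X,Y,z=[w[...,i] for i in range(3)]
m=(im.min(2)>110)&(abs(X-.475)<.06)&(abs(Y-.244)<.06)&(z>.03)&(z<.16)
P=w[m];print(np.percentile(P,[1,99],0),P.min(0))
for it in range(2):
    n,c,q=plane(P,.003);print(n,c,len(q),'tilt',np.degrees(np.arcsin(n[2])))
    P=P[abs((P-c)@n)>.005]
mm=m.nonzero();v0=mm[0].min();u0=mm[1].min();print(v0,u0)
cv2.imwrite('pics/s4.png',cv2.resize(im[v0-40:v0+100,u0-40:u0+80],None,fx=4,fy=4))
```

```text
[-0.14992656 -0.30402894 -1.31765654]
[[0.41756264 0.18579353 0.04202559]
 [0.53173012 0.30160797 0.15898042]] [0.41509614 0.18433615 0.03943749]
[-0.14782263 -0.98880794  0.02018258] [0.47142496 0.22176762 0.09793265] 323 tilt 1.1564551746474587
[-0.00996782 -0.013876    0.99985404] [0.46373062 0.23227797 0.04476763] 191 tilt 89.02104791931981
172 213
```

View pics/s4.png

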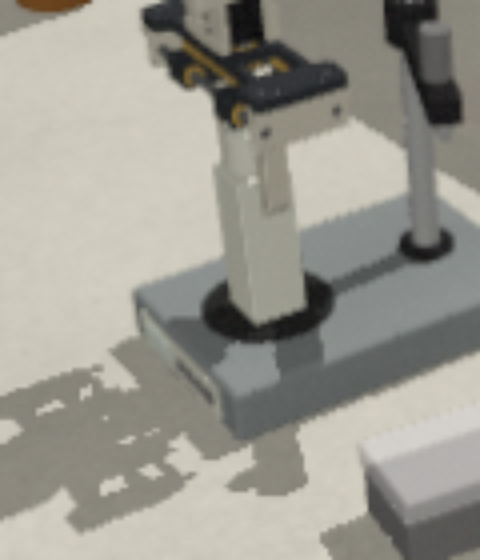

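The bottle is over the pad's centre and about at its surface (foot at crop (265,318), pad ring around it). I'll creep down until it touches.

Emit:
carry_out(
  targets=[
    {"hand":30,"x":0,"y":0,"z":0.0005,"ax":0,"ay":0,"az":0},
    {"hand":30,"x":0,"y":0,"z":0.001,"ax":0,"ay":0,"az":0},
    {"hand":30,"x":0,"y":0,"z":0.001,"ax":0,"ay":0,"az":0},
  ],
)

```text
t: 10.1
tool_pos: [0.4762, 0.2443, 0.3252]
orientation: [-3.138, 0.14, -0.006]
force: [-1.6, -1.5, 5.9]
opening: 0.044
gripper_force: 19.9
```

Emit:
carry_out(
  targets=[
    {"hand":30,"x":0,"y":0,"z":0.0005,"ax":0,"ay":0,"az":0},
    {"hand":30,"x":0,"y":0,"z":0.001,"ax":0,"ay":0,"az":0},
    {"hand":30,"x":0,"y":0,"z":0.001,"ax":0,"ay":0,"az":0},
  ],
)

```text
t: 10.48
tool_pos: [0.4764, 0.2442, 0.3251]
orientation: [-3.138, 0.14, -0.008]
force: [-2.3, -3.2, 12.4]
opening: 0.0443
gripper_force: 20.0
```

Emit:
carry_out(
  newtons=5,
  targets=[
    {"hand":30,"x":0,"y":0,"z":-0.001,"ax":0,"ay":0,"az":0},
    {"hand":30,"x":0,"y":0,"z":-0.0015,"ax":0,"ay":0,"az":0},
    {"hand":50,"x":0,"y":0,"z":-0.0015,"ax":0,"ay":0,"az":0},
    {"hand":55,"x":0,"y":0,"z":-0.0015,"ax":0,"ay":0,"az":0},
    {"hand":70,"x":0,"y":0,"z":-0.0015,"ax":0,"ay":0,"az":0},
    {"hand":90,"x":0,"y":0,"z":-0.0015,"ax":0,"ay":0,"az":0},
    {"hand":100,"x":0,"y":0,"z":-0.0015,"ax":0,"ay":0,"az":0},
    {"hand":100,"x":0,"y":0,"z":-0.0015,"ax":0,"ay":0,"az":0},
  ],
)

```text
t: 11.48
tool_pos: [0.4759, 0.2443, 0.3246]
orientation: [3.138, -0.14, 0.004]
force: [-0.2, -1.0, -0.2]
opening: 0.0864
gripper_force: 0.0
```

Emit:
carry_out(
  targets=[
    {"hand":100,"x":0,"y":0,"z":-0.01,"ax":0,"ay":0,"az":0},
    {"hand":100,"x":0,"y":0,"z":-0.03,"ax":0,"ay":0,"az":0},
    {"hand":100,"x":0,"y":0,"z":-0.06,"ax":0,"ay":0,"az":0},
    {"hand":100,"x":0,"y":0,"z":-0.1,"ax":0,"ay":0,"az":0},
    {"hand":100,"x":0,"y":0,"z":-0.14,"ax":0,"ay":0,"az":0},
    {"hand":100,"x":0,"y":0,"z":-0.17,"ax":0,"ay":0,"az":0},
    {"hand":100,"x":0,"y":0,"z":-0.18,"ax":0,"ay":0,"az":0},
    {"hand":100,"x":0,"y":0,"z":-0.18,"ax":0,"ay":0,"az":0},
  ],
)

```text
t: 12.48
tool_pos: [0.4754, 0.2443, 0.5054]
orientation: [-3.138, 0.14, -0.006]
force: [-0.1, -0.4, -0.2]
opening: 0.0931
gripper_force: 0.0
```

Run:
```python
from h import *
p0,R0=cur();s=read_state();print(p0,s['t'],s['q'])
im,w=cloud('wrist');np.savez('w2.npz',im=im,w=w);cv2.imwrite('pics/w2.png',im)
a,wa=cloud('side');X,Y,z=[wa[...,i] for i in range(3)]
m=(a.min(2)>110)&(abs(X-.475)<.04)&(abs(Y-.244)<.04)&(z>.055)&(z<.16)
P=wa[m]
for it in range(2):
    n,c,q=plane(P,.003);print(n,c,len(q),'tilt',np.degrees(np.arcsin(n[2])));P=P[abs((P-c)@n)>.005]
# wrist: mouth top & knob
X,Y,z=[w[...,i] for i in range(3)]
m=(im.min(2)>100)&(z>.19)&(z<.206)&(abs(X-.475)<.05)&(abs(Y-.244)<.05);print('mouth',m.sum(),w[m].mean(0),cv2.minEnclosingCircle(w[m][:,:2].astype(np.float32)))
m=(z>.28)&(z<.296)&(abs(X-.56)<.05)&(abs(Y-.128)<.05);print('knob',m.sum())
if m.sum(): print(np.median(w[m],0),cv2.minEnclosingCircle(w[m][:,:2].astype(np.float32)))
m=(z>.253)&(z<.267)&(abs(X-.613)<.04)&(abs(Y-.232)<.04);print('post',m.sum())
if m.sum(): print(np.median(w[m],0),cv2.minEnclosingCircle(w[m][:,:2].astype(np.float32)))
```

```text
[0.47541436 0.24434482 0.50543264] 12.475 [ 3.79213616e-01 -6.88219091e-02  1.50997302e+00 -1.09601195e-03
  1.69649269e+00  2.03904136e+00]
[0.10453438 0.99449504 0.00722298] [0.47104621 0.22177774 0.10846773] 335 tilt 0.4138496917159632
[ 0.99649163 -0.08359238  0.00409151] [0.4533764  0.24546454 0.10903781] 147 tilt 0.2344268798656577
mouth 442 [0.47580932 0.24445219 0.19666034] ((0.47524887323379517, 0.24417676031589508), 0.01761700212955475)
knob 1313
[0.56201845 0.13241497 0.28729169] ((0.5620676875114441, 0.13086706399917603), 0.011435570195317268)
post 2320
[0.60978452 0.23616965 0.25938888] ((0.6147938370704651, 0.23564818501472473), 0.019705090671777725)
```

View pics/w2.png

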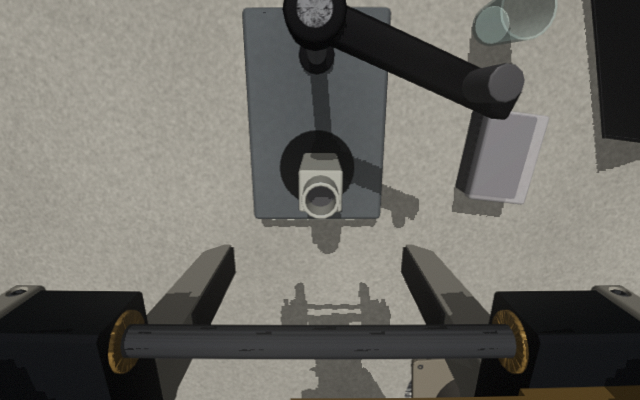

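The wrist view shows the bottle standing on the pad, with its mouth at (321,198). The knob is at (506,84) and the post cap at (317,12). I'll check the pad centre, then plan the knob move.

Run:
```python
from h import *
f=np.load('w2.npz');im,w=f['im'],f['w'];X,Y,z=[w[...,i] for i in range(3)]
m=(im.max(2)<48)&(abs(z-.048)<.008)&(abs(X-.475)<.07)&(abs(Y-.244)<.07)
n,l,st,_=cv2.connectedComponentsWithStats(m.astype(np.uint8));m=l==1+st[1:,4].argmax();q=w[m];hull=cv2.convexHull(q[:,:2].astype(np.float32));print('pad',len(q),np.median(q[:,2]),cv2.minEnclosingCircle(hull),cv2.fitEllipse(hull))
# arm: top plane direction
m=(abs(z-.25)<.004)&(im.max(2)<60)&(X>.5)&(Y>.1)&(Y<.26);print('arm',cv2.minAreaRect(w[m][:,:2].astype(np.float32)))
m=(abs(z-.2595)<.003)&(X>.58)&(Y>.2)
n,l,st,_=cv2.connectedComponentsWithStats(m.astype(np.uint8));m=l==1+st[1:,4].argmax();h=cv2.convexHull(w[m][:,:2].astype(np.float32));print('post',cv2.minEnclosingCircle(h),w[m][:,:2].mean(0),w[m].min(0),w[m].max(0))
m=(abs(z-.045)<.004)&(X>.35)&(X<.7)&(Y>.1)&(Y<.36);m=cv2.morphologyEx(m.astype(np.uint8),cv2.MORPH_OPEN,np.ones((3,3)));print('housing',cv2.minAreaRect(w[m>0][:,:2].astype(np.float32)))
```

```text
pad 2225 0.0474148936686562 ((0.4765976071357727, 0.24693574011325836), 0.05037728697061539) ((0.476235568523407, 0.24708324670791626), (0.0991721972823143, 0.09968176484107971), 126.1639175415039)
arm ((0.5839146971702576, 0.17572729289531708), (0.16228902339935303, 0.030683625489473343), 66.02566528320312)
post ((0.6146489381790161, 0.23570366203784943), 0.019694266840815544) [0.60965153 0.23600604] [0.59608827 0.21608932 0.25650401] [0.62171453 0.25495853 0.26204471]
housing ((0.5365040302276611, 0.24284346401691437), (0.1782909780740738, 0.2674010097980499), 84.91678619384766)
```

Run:
```python
from h import *
p0,R0=cur()
print(rel(p0,R0,[.5621,.1309,.505],down(-26.7)))
```

```text
(array([ 0.0966,  0.1052, -0.0016]), array([ 1.000e-03, -0.000e+00, -1.194e+00]))
```

Emit:
carry_out(
  newtons=25,
  targets=[
    {"hand":100,"x":0.012,"y":0.013,"z":0,"ax":0,"ay":0,"az":-0.15},
    {"hand":100,"x":0.026,"y":0.028,"z":0,"ax":0,"ay":0,"az":-0.32},
    {"hand":100,"x":0.04,"y":0.043,"z":0,"ax":0,"ay":0,"az":-0.49},
    {"hand":100,"x":0.054,"y":0.058,"z":0,"ax":0,"ay":0,"az":-0.66},
    {"hand":100,"x":0.068,"y":0.073,"z":0,"ax":0,"ay":0,"az":-0.83},
    {"hand":100,"x":0.082,"y":0.088,"z":0,"ax":0,"ay":0,"az":-1.0},
    {"hand":100,"x":0.094,"y":0.102,"z":0,"ax":0,"ay":0,"az":-1.14},
    {"hand":100,"x":0.0966,"y":0.1052,"z":0,"ax":0,"ay":0,"az":-1.194},
  ],
)

```text
t: 13.58
tool_pos: [0.5627, 0.1299, 0.5025]
orientation: [2.673, 1.651, -0.002]
force: [-0.3, 0.5, 0.3]
opening: 0.093
gripper_force: 0.0
```

Emit:
carry_out(
  targets=[
    {"hand":100,"x":0,"y":0,"z":0.01,"ax":0,"ay":0,"az":0},
    {"hand":80,"x":0,"y":0,"z":0.03,"ax":0,"ay":0,"az":0},
    {"hand":70,"x":0,"y":0,"z":0.047,"ax":0,"ay":0,"az":0},
    {"hand":60,"x":0,"y":0,"z":0.057,"ax":0,"ay":0,"az":0},
    {"hand":60,"x":0,"y":0,"z":0.057,"ax":0,"ay":0,"az":0},
  ],
)

```text
t: 14.2
tool_pos: [0.5621, 0.131, 0.4464]
orientation: [2.674, 1.648, 0.0]
force: [0.6, 0.5, 1.5]
opening: 0.0586
gripper_force: 0.0
```

Run:
```python
from h import *
p0,R0=cur();print(p0,rel(p0,R0,[.5621,.1309,.448],down(-26.7)))
```

```text
[0.56208786 0.13103617 0.44635177] (array([-0.0001,  0.0001, -0.0016]), array([0.001, 0.   , 0.   ]))
```

Next I'll pinch the knob and compute the arc.

Emit:
carry_out(
  newtons=25,
  targets=[
    {"hand":35,"x":0,"y":0,"z":0,"ax":0,"ay":0,"az":0},
    {"hand":25,"x":0,"y":0,"z":0,"ax":0,"ay":0,"az":0},
    {"hand":10,"x":0,"y":0,"z":0,"ax":0,"ay":0,"az":0},
    {"hand":10,"x":0,"y":0,"z":0,"ax":0,"ay":0,"az":0},
    {"hand":10,"x":0,"y":0,"z":0,"ax":0,"ay":0,"az":0},
  ],
)

```text
t: 14.82
tool_pos: [0.5624, 0.1309, 0.4482]
orientation: [2.673, 1.648, 0.004]
force: [-0.6, 0.2, 1.8]
opening: 0.0214
gripper_force: 25.0
```

Run:
```python
from h import *
p0,R0=cur();print(p0)
C=np.array([.6147,.2357]);v=p0[:2]-C;r=np.hypot(*v);b=np.arctan2(v[1],v[0])%(2*np.pi);print(r,np.degrees(b))
for f in (.03,.1,.19,.28,.37,.46,.53,.56,.63,.72,.81,.9,.96,.985,1):
    t=b+f*(np.radians(176.5)-b);q=np.r_[C+r*np.array([np.cos(t),np.sin(t)]),p0[2]]
    print(f,np.round(R0.T@(q-p0),4),round(b-t,3))
```

```text
[0.5623744  0.13093906 0.44815183]
0.11710176379712496 243.45896122214384
0.03 [ 0.0001 -0.0041 -0.    ] 0.035
0.1 [ 0.0008 -0.0137 -0.    ] 0.117
0.19 [ 0.0028 -0.0258 -0.0001] 0.222
0.28 [ 0.0061 -0.0377 -0.0001] 0.327
0.37 [ 0.0106 -0.0491 -0.0001] 0.432
0.46 [ 0.0163 -0.06   -0.0001] 0.538
0.53 [ 0.0216 -0.068  -0.0001] 0.619
0.56 [ 0.024  -0.0713 -0.0001] 0.654
0.63 [ 0.0301 -0.0787 -0.0002] 0.736
0.72 [ 0.0388 -0.0874 -0.0002] 0.841
0.81 [ 0.0484 -0.0952 -0.0002] 0.947
0.9 [ 0.0587 -0.1018 -0.0002] 1.052
0.96 [ 0.066  -0.1057 -0.0002] 1.122
0.985 [ 0.0691 -0.1071 -0.0002] 1.151
1 [ 0.071  -0.108  -0.0002] 1.169
```

Emit:
carry_out(
  targets=[
    {"hand":10,"x":0.0001,"y":-0.0041,"z":0,"ax":0,"ay":0,"az":0.035},
    {"hand":10,"x":0.0008,"y":-0.0137,"z":0,"ax":0,"ay":0,"az":0.117},
    {"hand":10,"x":0.0028,"y":-0.0258,"z":0,"ax":0,"ay":0,"az":0.222},
    {"hand":10,"x":0.0061,"y":-0.0377,"z":0,"ax":0,"ay":0,"az":0.327},
    {"hand":10,"x":0.0106,"y":-0.0491,"z":0,"ax":0,"ay":0,"az":0.432},
    {"hand":10,"x":0.0163,"y":-0.06,"z":0,"ax":0,"ay":0,"az":0.538},
    {"hand":10,"x":0.0216,"y":-0.068,"z":0,"ax":0,"ay":0,"az":0.619},
    {"hand":10,"x":0.024,"y":-0.0713,"z":0,"ax":0,"ay":0,"az":0.654},
  ],
)

```text
t: 15.82
tool_pos: [0.5097, 0.1845, 0.4482]
orientation: [3.061, 0.699, 0.007]
force: [2.9, -2.3, 0.9]
opening: 0.0217
gripper_force: 25.0
```

Run:
```python
from h import *
p0,R0=cur();print(p0,read_state()['force'])
C=np.array([.6147,.2357]);v=p0[:2]-C;r=np.hypot(*v);b=np.arctan2(v[1],v[0])%(2*np.pi);print(r,np.degrees(b))
r=.1172
for f in (.08,.25,.45,.65,.82,.93,1):
    t=b+f*(np.radians(176.5)-b);q=np.r_[C+r*np.array([np.cos(t),np.sin(t)]),p0[2]]
    print(f,np.round(R0.T@(q-p0),4),round(b-t,3))
```

```text
[0.50967574 0.1845311  0.44815224] [ 2.85063104 -2.25502781  0.93109511]
0.11682615486893197 205.9758204712033
0.08 [-0.0003 -0.0048 -0.    ] 0.041
0.25 [ 0.0005 -0.015  -0.    ] 0.129
0.45 [ 0.0026 -0.0269 -0.0001] 0.232
0.65 [ 0.0059 -0.0385 -0.0001] 0.334
0.82 [ 0.0097 -0.048  -0.0001] 0.422
0.93 [ 0.0125 -0.054  -0.0001] 0.478
1 [ 0.0145 -0.0577 -0.0001] 0.514
```

Emit:
carry_out(
  targets=[
    {"hand":10,"x":0,"y":-0.0048,"z":0,"ax":0,"ay":0,"az":0.041},
    {"hand":10,"x":0.0006,"y":-0.015,"z":0,"ax":0,"ay":0,"az":0.129},
    {"hand":10,"x":0.0027,"y":-0.0269,"z":0,"ax":0,"ay":0,"az":0.232},
    {"hand":10,"x":0.006,"y":-0.0385,"z":0,"ax":0,"ay":0,"az":0.334},
    {"hand":10,"x":0.0098,"y":-0.048,"z":0,"ax":0,"ay":0,"az":0.422},
    {"hand":10,"x":0.0126,"y":-0.054,"z":0,"ax":0,"ay":0,"az":0.478},
    {"hand":10,"x":0.0146,"y":-0.0577,"z":0,"ax":0,"ay":0,"az":0.514},
    {"hand":10,"x":0.0146,"y":-0.0577,"z":0,"ax":0,"ay":0,"az":0.514},
  ],
)

```text
t: 16.82
tool_pos: [0.4984, 0.2426, 0.4481]
orientation: [-3.14, 0.101, -0.009]
force: [7.5, -0.3, -0.6]
opening: 0.0215
gripper_force: 25.0
```

Run:
```python
from h import *
p0,R0=cur();print(p0,read_state()['force'])
C=np.array([.6147,.2357]);v=p0[:2]-C;print(np.hypot(*v),np.degrees(np.arctan2(v[1],v[0])))
f,wa=cloud('side');X,Y,z=[wa[...,i] for i in range(3)]
m=(f.min(2)>110)&(abs(X-.475)<.04)&(abs(Y-.244)<.04)&(z>.055)&(z<.16);mm=m.nonzero();v0,u0=mm[0].min(),mm[1].min()
cv2.imwrite('pics/s5.png',cv2.resize(f[v0-60:v0+70,u0-50:u0+90],None,fx=4,fy=4))
```

```text
[0.49838669 0.24262211 0.44813471] [ 7.51543016 -0.28600017 -0.59591791]
0.116519100744556 176.59419668015585
```

View pics/s5.png

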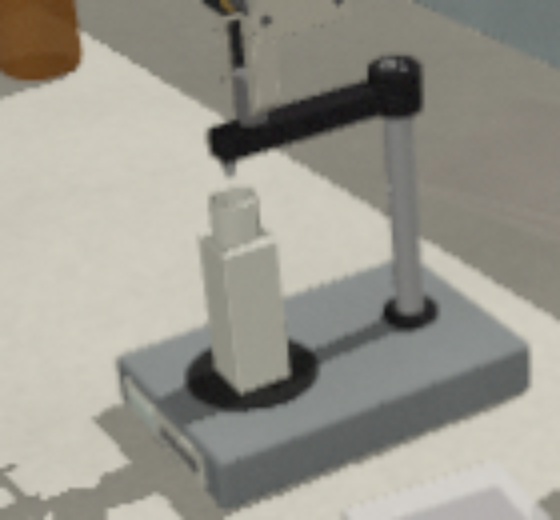

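The nozzle hangs over the mouth, at crop (230,170) above the mouth at (235,195). I'll release the knob, rise, and check.

Emit:
carry_out(
  targets=[
    {"hand":35,"x":0,"y":0,"z":0,"ax":0,"ay":0,"az":0},
    {"hand":50,"x":0,"y":0,"z":0,"ax":0,"ay":0,"az":0},
    {"hand":70,"x":0,"y":0,"z":0,"ax":0,"ay":0,"az":0},
    {"hand":80,"x":0,"y":0,"z":0,"ax":0,"ay":0,"az":0},
    {"hand":80,"x":0,"y":0,"z":-0.01,"ax":0,"ay":0,"az":0},
    {"hand":80,"x":0,"y":0,"z":-0.04,"ax":0,"ay":0,"az":0},
    {"hand":80,"x":0,"y":0,"z":-0.08,"ax":0,"ay":0,"az":0},
    {"hand":80,"x":0,"y":0,"z":-0.1,"ax":0,"ay":0,"az":0},
  ],
)

```text
t: 17.88
tool_pos: [0.4971, 0.2427, 0.5513]
orientation: [-3.139, 0.099, -0.01]
force: [0.5, 0.6, 0.4]
opening: 0.0746
gripper_force: 0.0
```

Emit:
carry_out(
  targets=[
    {"hand":80,"x":-0.02,"y":0,"z":0,"ax":0,"ay":0,"az":0},
    {"hand":80,"x":-0.05,"y":0,"z":0,"ax":0,"ay":0,"az":0},
    {"hand":80,"x":-0.08,"y":0,"z":0,"ax":0,"ay":0,"az":0},
    {"hand":80,"x":-0.1,"y":0,"z":0,"ax":0,"ay":0,"az":0},
    {"hand":80,"x":-0.1,"y":0,"z":0,"ax":0,"ay":0,"az":0},
  ],
)

```text
t: 18.5
tool_pos: [0.3965, 0.2492, 0.5488]
orientation: [-3.139, 0.097, -0.007]
force: [0.3, -0.2, 0.1]
opening: 0.0743
gripper_force: 0.0
```

Run:
```python
from h import *
s=read_state();print(s['tool_pos'],s['t'],s['force'])
w_,w=cloud('wrist');cv2.imwrite('pics/w3.png',w_)
def rep(n,w,im):
    X,Y,z=[w[...,i] for i in range(3)]
    m=(z>.28)&(z<.296)&(abs(X-.5)<.04)&(abs(Y-.243)<.03);print(n,'knob',m.sum(),m.sum() and cv2.minEnclosingCircle(w[m][:,:2].astype(np.float32)))
    m=(abs(z-.25)<.005)&(X>.44)&(X<.59)&(abs(Y-.243)<.03)
    if m.sum(): print('arm',m.sum(),cv2.minAreaRect(w[m][:,:2].astype(np.float32)),w[m].mean(0),w[m].min(0))
rep('w',w,w_)
a,wa=cloud('top');rep('t',wa,a)
b,wb=cloud('side');X,Y,z=[wb[...,i] for i in range(3)]
m=(abs(X-.475)<.03)&(abs(Y-.244)<.03)&(z>.211)&(z<.224);print('nozzle',m.sum(),wb[m])
m=(b.min(2)>110)&(abs(X-.475)<.03)&(abs(Y-.244)<.03)&(z>.188)&(z<.202);print('mouth',m.sum(),wb[m].min(0),wb[m].max(0))
m=(b.min(2)>110)&(abs(X-.475)<.04)&(abs(Y-.244)<.04)&(z>.055)&(z<.16);P=wb[m]
for it in range(2):
    n,c,q=plane(P,.003);print(n,c,'tilt',np.degrees(np.arcsin(n[2])));P=P[abs((P-c)@n)>.005]
```

```text
[0.3965299  0.24916612 0.54875962] 18.5 [ 0.34362159 -0.23177036  0.07159417]
w knob 826 ((0.4977431893348694, 0.2443353533744812), 0.011036842130124569)
arm 2824 ((0.5110558867454529, 0.24326501786708832), (0.02418934740126133, 0.08909452706575394), 86.52810668945312) [0.51672579 0.24284495 0.24927332] [0.46614234 0.22894684 0.24537854]
t knob 73 ((0.49640536308288574, 0.24065062403678894), 0.011544322595000267)
arm 393 ((0.5275523662567139, 0.23772618174552917), (0.024794278666377068, 0.12573584914207458), 85.67963409423828) [0.53088155 0.23765129 0.24996703] [0.46434652 0.22435262 0.24502367]
nozzle 12 [[0.46892874 0.24072102 0.22360336]
 [0.47249343 0.24144953 0.22210449]
 [0.47468358 0.23967298 0.22201262]
 [0.47884668 0.24143772 0.2199218 ]
 [0.47445256 0.2456756  0.21668894]
 [0.47490982 0.24074326 0.21837902]
 [0.47709014 0.2389387  0.21830127]
 [0.4704542  0.23909146 0.21738554]
 [0.47333919 0.23857119 0.2165791 ]
 [0.47789843 0.24104666 0.21406245]
 [0.47148019 0.24162959 0.21290539]
 [0.47188469 0.2366082  0.21466607]]
mouth 68 [0.45691218 0.22231481 0.18809967] [0.49187432 0.25869528 0.19705033]
[1.04316298e-01 9.94544134e-01 2.74044474e-04] [0.47175509 0.22128784 0.10721406] tilt 0.015701591943508755
[ 0.99625105 -0.08612211  0.00817497] [0.45344885 0.24576591 0.10882117] tilt 0.46839624295556115
```

View pics/w3.png

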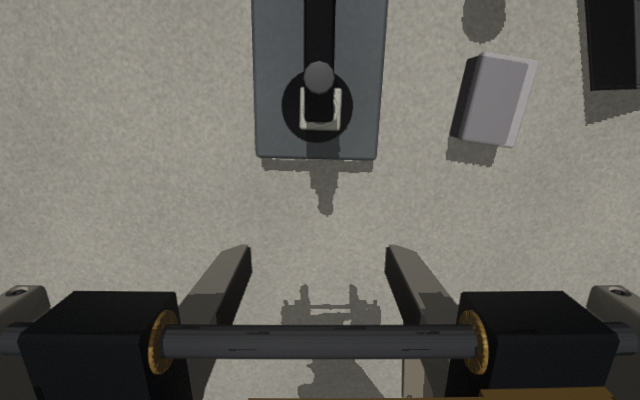

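The wrist view shows the arm lying centrally over the bottle, with the knob at (319,78) and the bottle at (320,108) on the pad. Nozzle and mouth agree within about 2 mm, and nothing is in contact with the robot.

```bash
python3 -c "
from plant import robot
print(robot.close_job())"
```

```text
the job is handed in; nothing more can be done
None
```

I handed the job in at about 19 s: the tall bottle stands upright on the pad, about 3 mm off its centre by my measurements, let go, with the drip-arm nozzle within about 2 mm of the middle of its mouth, and I touched nothing else.

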